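Line up mosaic pots and nest their candle inserts

TASK

On the mosaic bench, line up the four mosaic pots in an even row: each upright, standing against the front of the wooden batten and centred on one of its four white tick marks, one pot to a mark, in any order. Nest every candle insert on the bench into the pot of its own colour: push it down lightly until the lower edge of its coloured band is level with the pot's rim, and stop there, because pushed further it wedges in the tapered pot. Leave the bowl of chips, the glue bottle, the brush and the phone where they are.

Things in the scene. Friction and masses are not known exactly. Their poses are not given: they have to be found in the camera images.
- batten: fixed light-wood batten lying on the bench beyond the pots, 30 x 460 x 15 mm high (x, y, z), low enough to reach over; origin at the centre of its underside, y along its length; its front face is the -x one (towards the robot), 15 mm from the origin; four white ticks on its top and front face, at y = -165, -55, 55, 165 mm
- station0 (a point): point on the bench for white tick 1 of 4 (counted from the batten's -y end): where the centre of a pot's foot comes when the pot stands against the batten's front face (0.5 to 2 mm of play) and centred on the tick; 27 mm in front of that face; stations are 110 mm apart
- station1 (a point): point on the bench for white tick 2 of 4 (counted from the batten's -y end): where the centre of a pot's foot comes when the pot stands against the batten's front face (0.5 to 2 mm of play) and centred on the tick; 27 mm in front of that face; stations are 110 mm apart
- station2 (a point): point on the bench for white tick 3 of 4 (counted from the batten's -y end): where the centre of a pot's foot comes when the pot stands against the batten's front face (0.5 to 2 mm of play) and centred on the tick; 27 mm in front of that face; stations are 110 mm apart
- station3 (a point): point on the bench for white tick 4 of 4 (counted from the batten's -y end): where the centre of a pot's foot comes when the pot stands against the batten's front face (0.5 to 2 mm of play) and centred on the tick; 27 mm in front of that face; stations are 110 mm apart
- pot_red: loose open terracotta pot with red mosaic chips, 300 g, upright: cone 46 mm across the foot, 67 to 70 mm across the rim, 70 mm tall; 59 mm across inside at the rim, narrowing 0.3 mm per mm of depth. Origin: centre of its underside, z up. Grip it across the rim, or push it low (dragged by the rim it tips). Inside: a snug cork disc, top 33 to 38 mm below the rim, where a candle rests
- candle_red: loose candle insert (may be absent), about 160 g, upright: white tapered cup 43 mm across the foot, 56.4 mm at 45 mm height, then a straight red band, 56.4 mm across, up to 67 mm; flat hard cream wax top to press on. Origin: centre of its underside, z up. Grip it across the band. Rightly nested its top is 22 mm above the pot's rim (92 mm above the bench)
- band_red (a point): point on the axis of the red candle insert at the lower edge of its band, 45 mm above its underside; rightly nested it is level with the rim, 70 mm above the pot's underside. Set on the cork it stands 7 to 12 mm too high; pushing with about 4 N (more than its weight) slides the cork down; it does not come back up; 6 to 7 mm past level the cone wedges
- pot_blue: loose open terracotta pot with blue mosaic chips, 300 g, upright: cone 46 mm across the foot, 67 to 70 mm across the rim, 70 mm tall; 59 mm across inside at the rim, narrowing 0.3 mm per mm of depth. Origin: centre of its underside, z up. Grip it across the rim, or push it low (dragged by the rim it tips). Inside: a snug cork disc, top 33 to 38 mm below the rim, where a candle rests
- candle_blue: loose candle insert (may be absent), about 160 g, upright: white tapered cup 43 mm across the foot, 56.4 mm at 45 mm height, then a straight blue band, 56.4 mm across, up to 67 mm; flat hard cream wax top to press on. Origin: centre of its underside, z up. Grip it across the band. Rightly nested its top is 22 mm above the pot's rim (92 mm above the bench)
- band_blue (a point): point on the axis of the blue candle insert at the lower edge of its band, 45 mm above its underside; rightly nested it is level with the rim, 70 mm above the pot's underside. Set on the cork it stands 7 to 12 mm too high; pushing with about 4 N (more than its weight) slides the cork down; it does not come back up; 6 to 7 mm past level the cone wedges
- pot_yellow: loose open terracotta pot with yellow mosaic chips, 300 g, upright: cone 46 mm across the foot, 67 to 70 mm across the rim, 70 mm tall; 59 mm across inside at the rim, narrowing 0.3 mm per mm of depth. Origin: centre of its underside, z up. Grip it across the rim, or push it low (dragged by the rim it tips). Inside: a snug cork disc, top 33 to 38 mm below the rim, where a candle rests
- candle_yellow: loose candle insert (may be absent), about 160 g, upright: white tapered cup 43 mm across the foot, 56.4 mm at 45 mm height, then a straight yellow band, 56.4 mm across, up to 67 mm; flat hard cream wax top to press on. Origin: centre of its underside, z up. Grip it across the band. Rightly nested its top is 22 mm above the pot's rim (92 mm above the bench)
- band_yellow (a point): point on the axis of the yellow candle insert at the lower edge of its band, 45 mm above its underside; rightly nested it is level with the rim, 70 mm above the pot's underside. Set on the cork it stands 7 to 12 mm too high; pushing with about 4 N (more than its weight) slides the cork down; it does not come back up; 6 to 7 mm past level the cone wedges
- pot_green: loose open terracotta pot with green mosaic chips, 300 g, upright: cone 46 mm across the foot, 67 to 70 mm across the rim, 70 mm tall; 59 mm across inside at the rim, narrowing 0.3 mm per mm of depth. Origin: centre of its underside, z up. Grip it across the rim, or push it low (dragged by the rim it tips). Inside: a snug cork disc, top 33 to 38 mm below the rim, where a candle rests
- candle_green: loose candle insert (may be absent), about 160 g, upright: white tapered cup 43 mm across the foot, 56.4 mm at 45 mm height, then a straight green band, 56.4 mm across, up to 67 mm; flat hard cream wax top to press on. Origin: centre of its underside, z up. Grip it across the band. Rightly nested its top is 22 mm above the pot's rim (92 mm above the bench)
- band_green (a point): point on the axis of the green candle insert at the lower edge of its band, 45 mm above its underside; rightly nested it is level with the rim, 70 mm above the pot's underside. Set on the cork it stands 7 to 12 mm too high; pushing with about 4 N (more than its weight) slides the cork down; it does not come back up; 6 to 7 mm past level the cone wedges
- chip_bowl: loose white ceramic dish of glass chips, 140 mm across, 25 mm high, left of the work; leave alone; origin at the centre of its underside
- glue_bottle: loose white bottle with a red cap, 60 mm across, 170 mm tall, right of the work; leave alone; origin at the centre of its underside
- brush: loose brush lying on the bench, right of the work; leave alone
- phone: loose black phone lying flat, 150 x 72 x 9 mm, left of the work; leave alone; origin at the centre of its underside
Not all that is in view belongs to the job. What is shaped like the pot_yellow but black is not meant. Leave any black look-alike of the pot_red alone.

How it is judged:
At the end, for the whole second after the job is handed in: Each station has a pot's centre within 9 mm; all pots upright (4 degrees), on the bench, at rest; every candle insert present stands at rest in the pot of its own colour, centred within 5 mm, aligned within 4.5 degrees, the lower edge of its band within 4 mm of the height of the rim (horizontal distance between any of pot_red, pot_blue, pot_yellow, pot_green and station0 below 0.009 m and horizontal distance between any of pot_red, pot_blue, pot_yellow, pot_green and station1 below 0.009 m and horizontal distance between any of pot_red, pot_blue, pot_yellow, pot_green and station2 below 0.009 m and horizontal distance between any of pot_red, pot_blue, pot_yellow, pot_green and station3 below 0.009 m and height (world z) of each of pot_red, pot_blue, pot_yellow, pot_green below 0.005 m and angle between each of pot_red, pot_blue, pot_yellow, pot_green's own z axis and vertical below 0.07 rad and linear speed of each of pot_red, candle_red, pot_blue, candle_blue, pot_yellow, candle_yellow, pot_green, candle_green below 0.01 m/s and z of band_red in the frame of pot_red between 0.066 and 0.074 m and horizontal distance between band_red and pot_red below 0.005 m and angle between the z axis of candle_red and the z axis of pot_red, either way round below 0.08 rad and z of band_blue in the frame of pot_blue between 0.066 and 0.074 m and horizontal distance between band_blue and pot_blue below 0.005 m and angle between the z axis of candle_blue and the z axis of pot_blue, either way round below 0.08 rad and z of band_yellow in the frame of pot_yellow between 0.066 and 0.074 m and horizontal distance between band_yellow and pot_yellow below 0.005 m and angle between the z axis of candle_yellow and the z axis of pot_yellow, either way round below 0.08 rad and z of band_green in the frame of pot_green between 0.066 and 0.074 m and horizontal distance between band_green and pot_green below 0.005 m and angle between the z axis of candle_green and the z axis of pot_green, either way round below 0.08 rad); the robot touches nothing.
It fails at once if the red candle insert is pushed more than 5.5 mm past its band and wedges in its pot (horizontal distance between band_red and pot_red below 0.012 m and z of band_red in the frame of pot_red below 0.0645 m and angle between the z axis of candle_red and the z axis of pot_red, either way round below 0.15 rad).
It fails at once if the blue candle insert is pushed more than 5.5 mm past its band and wedges in its pot (horizontal distance between band_blue and pot_blue below 0.012 m and z of band_blue in the frame of pot_blue below 0.0645 m and angle between the z axis of candle_blue and the z axis of pot_blue, either way round below 0.15 rad).
It fails at once if the yellow candle insert is pushed more than 5.5 mm past its band and wedges in its pot (horizontal distance between band_yellow and pot_yellow below 0.012 m and z of band_yellow in the frame of pot_yellow below 0.0645 m and angle between the z axis of candle_yellow and the z axis of pot_yellow, either way round below 0.15 rad).
It fails at once if the green candle insert is pushed more than 5.5 mm past its band and wedges in its pot (horizontal distance between band_green and pot_green below 0.012 m and z of band_green in the frame of pot_green below 0.0645 m and angle between the z axis of candle_green and the z axis of pot_green, either way round below 0.15 rad).
It fails at once if the bowl, glue bottle, brush or phone is moved more than 3 cm (distance of any of chip_bowl, glue_bottle, brush, phone from where it was at the start of the episode above 0.03 m).
Of candle_red, candle_blue, candle_yellow, candle_green only 2 to 4 are there at a start; the rules pass over those that are not, and their reading is None.
At some moment in a run one of pot_red, pot_blue, pot_yellow, pot_green, candle_red, candle_blue, candle_yellow, candle_green may be knocked a few centimetres aside while the robot is not near it.
It also fails if it takes over 210 s, if anything falls off the work surface, if the arm or the gripper's body presses on something with over 40 N, if the wrist force passes 120 N, or if a joint passes its speed limit or range.

ROBOT

A 6-joint arm with a two-finger parallel gripper is mounted at the origin on the work surface. World frame = base frame: x ahead of the robot, y to its left, z up, the work surface at z = 0. Lengths are in m, angles in rad, forces in N, time in s.
With the tool pointing down it reaches from about 0.375 to 0.9 m from the base axis. Payload 3.1 kg.
Tool frame: the origin (TCP) lies at the centre of the arm's flange, where the gripper is bolted on; the fingertips stand 182 mm ahead of it and the grasp point (between the pads) lies 164 mm ahead of it; z points along the fingers, y is the line along which they close (so a half turn about z gives the same grasp; the last joint's range is limited). The gripper opens to 87 mm and grips with 3 to 60 N. Pads are 19 mm wide; open, the fingers measure 117 mm over their backs; the gripper's body (75 mm by 190 mm) begins 51 mm behind the grasp point.
Start: joints at [1.042, 0.527, 1.433, -0, 1.181, -0.178], TCP at [0.214, 0.587, 0.405] pointing down, gripper open.
Joint ranges: [-3.08, 3.08], [-0.75, 2.2], [0.22, 2.44], [-1.43, 4.57], [0, 2.65], [-2.85, 2.85]. Speed limits (rad/s): [2.79, 2.79, 3.14, 3.14, 3.14, 3.14].

INTERFACE

Orientations are given as a unit quaternion [x, y, z, w].
In Python, from rig import * gives the robot as it stands.
- The arm moves only by the tool move_arm, never from a script. Its argument "commands" is a list that holds one entry, the list of rows, each a list of 6 numbers: the shift along the tool's x, y, z in units of 40 mm (1.0 is 40 mm), then the turn, a rotation vector about the tool's x, y, z in rad. A call has 1 to 12 rows; each row is the pose to reach, as a shift and turn from the pose commanded when the call began, along the tool's axes at that moment; what a row does not reach only later rows make up. A row lasts 1/8 s, in which the tool goes at most 62.5 mm and 10.7 degrees, less where a joint would pass 70% of its speed; a pose out of reach is approached as far as the arm can. A call with a gripper value outside its range is refused whole. "claw" is the closure, from -1 (fully open) to 1 (shut), so that 0 is half open, set as the call begins (left out, the last holds). The fingers move at their own pace and stop on an object; "squeeze" is the grip in N (left out, the last holds). Time passes only in rows, so rows that repeat a pose let the fingers close. It gives the time, the measured TCP pose, the force, the opening and the grip force at its end, in the units of the state.
- get_obs(): the state, without advancing time (a new reading comes with each control period).
- camera(name): name is "side" or "top"; returns a dict with "pixels" (480x640x3 uint8, blue, green, red), "range_z" (480x640 float32, m along the optical axis (not along the pixel's ray), 0 where there is no reading), "camera_matrix" (3x3 intrinsics, pixels), "extrinsics" (4x4, takes a point from world to camera coordinates). Camera axes: x right, y up, looking along -z (the intrinsics and any distortion apply to the point x, -y, -z); pixel columns grow to the right and rows downward; lengths in m; the calibration is good to about 2 mm. A picture is of the moment at which its call begins.
- hand_in(): hands the job in; it is judged then, once.
The state is a dict: "time": time; "q": joint angles; "joint_velocities": joint speeds; "joint_torque": joint torques, N m; "position": TCP position; "tool_rot": TCP orientation; "ft_force": force on the tool from outside, world axes, zero at the start; "moment": the same for the moment, N m; "grip_width": finger opening in m; "grip_force": force on a finger pad.
Only numpy, scipy, OpenCV 4.12 (cv2) and the standard library are available. Lean on these libraries where they do the work, as an engineer would, in place of code of your own. Each camera call takes 0.05 s, during which the arm holds its last target. There are 200 camera calls.

## Working session

There is one attempt and no reset: what is moved stays moved. The work goes in short steps, Python scripts to look and compute and a tool call to move; the robot and the scene stay as the last step left them, time stands still between calls to the robot, and variables do not carry over. Pictures are saved under pics/ and viewed, at most 14 in all, crops included, and the job is handed in when it is done.

Besides the shell and the picture viewer there is one more tool, called after "Emit:" in YAML: its name, and indented under it one key for each argument. move_arm: Moves the arm, as the interface text tells. Its arguments: {"type":"object","properties":{"commands":{"type":"array","items":{"type":"array","items":{"type":"array","items":{"type":"number"}}}},"claw":{"type":"number"},"squeeze":{"type":"number"}},"required":["commands"]}

```bash
ls; mkdir -p pics
python3 - <<'E'
from rig import *
import cv2
o=get_obs(); print(o)
for n in("side","top"):
    c=camera(n); cv2.imwrite(f"pics/{n}0.png",c["pixels"]); print(n,c["camera_matrix"],c["extrinsics"])
E
```

```text
pics
{'time': 0.0, 'q': array([ 1.04250377e+00,  5.28463134e-01,  1.43388239e+00,  2.06986148e-06,
        1.18138608e+00, -1.78463709e-01]), 'joint_velocities': array([-2.77598000e-05, -1.00463821e-03,  5.45199176e-04, -1.73841062e-04,
       -6.78264913e-04,  2.52075944e-04]), 'joint_torque': array([ 7.00230958e-04, -4.40058947e+01, -1.76587629e+01,  6.34296192e-02,
        5.84631076e-02, -1.51138088e-04]), 'position': array([0.2139893 , 0.58686765, 0.40377941]), 'tool_rot': array([ 1.74024156e-01,  9.84740803e-01, -1.00306155e-03, -3.71010835e-04]), 'ft_force': array([-0.07743346,  0.30120226, -0.25745936]), 'moment': array([-0.00348026, -0.00260846, -0.01712819]), 'grip_force': 0.0, 'grip_width': 0.08720519726799085}
side [[442.25980113   0.         322.88661412]
 [  0.         442.25980113 236.49141275]
 [  0.           0.           1.        ]] [[ 0.92652976 -0.37537042  0.02529137 -0.45039508]
 [ 0.17076847  0.4795049   0.86076314 -0.14622102]
 [-0.33523236 -0.7932037   0.50837699 -1.02237122]
 [ 0.          0.          0.          1.        ]]
top [[443.91077533   0.         313.77578986]
 [  0.         443.91077533 242.30796404]
 [  0.           0.           1.        ]] [[-0.03846945 -0.99925377 -0.0034637   0.00378077]
 [ 0.97233995 -0.03823202  0.2304199  -0.51681281]
 [-0.23038038  0.00549624  0.97308513 -0.94663752]
 [ 0.          0.          0.          1.        ]]
```

View pics/top0.png

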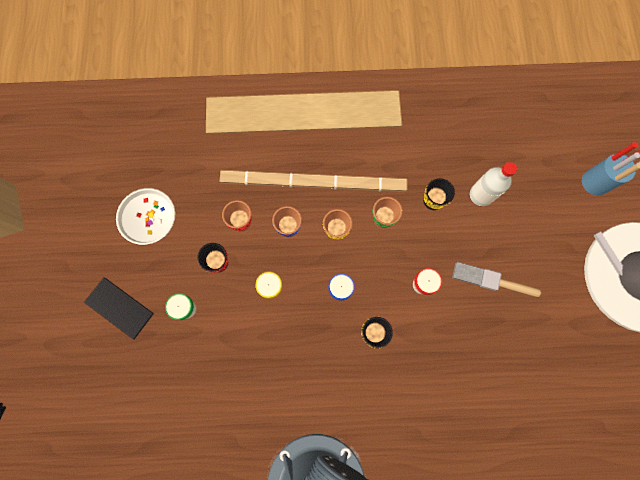

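View pics/side0.png

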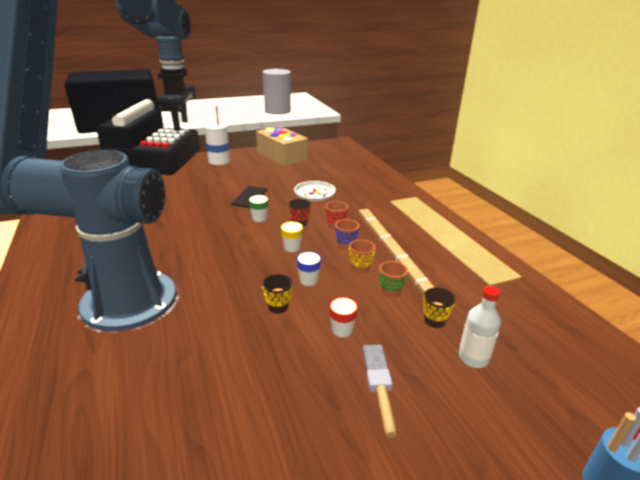

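The top view shows four coloured pots in front of the batten: red (237,215), blue (287,221), yellow (337,224) and green (387,211). All four candles are out: green (179,306), yellow (268,284), blue (341,287) and red (428,281). Three black look-alikes are at (212,257), (438,194) and (376,332). The side view shows everything upright.

```bash
cat > h.py <<'E'
from rig import *
import cv2, numpy as np
def ray(c,uv,z):
    """pixels (N,2) -> world points on plane z"""
    K,E=c["camera_matrix"],c["extrinsics"]; uv=np.asarray(uv,float).reshape(-1,2)
    d=np.c_[(uv[:,0]-K[0,2])/K[0,0],-(uv[:,1]-K[1,2])/K[1,1],-np.ones(len(uv))]@E[:3,:3]
    o=-E[:3,:3].T@E[:3,3]; return o+d*((z-o[2])/d[:,2])[:,None]
def cloud(c):
    K,E=c["camera_matrix"],c["extrinsics"]; r=c["range_z"]; v,u=np.mgrid[:480,:640]
    p=np.dstack([(u-K[0,2])/K[0,0]*r,-(v-K[1,2])/K[1,1]*r,-r])-E[:3,3]
    w=p@E[:3,:3]; w[r==0]=0; return w
def scan(c,lo=.06,hi=.11):
    """objects with tops in [lo,hi]: list of (x,y,r,ztop,hue,sat,val)"""
    w=cloud(c); hsv=cv2.cvtColor(c["pixels"],cv2.COLOR_BGR2HSV)
    m=((w[...,2]>lo)&(w[...,2]<hi)&(w[...,0]>.25)&(w[...,0]<.85)&(abs(w[...,1])<.45)).astype(np.uint8)
    n,l,s,_=cv2.connectedComponentsWithStats(m); out=[]
    for i in range(1,n):
        if s[i,4]<60: continue
        k=l==i; zt=np.median(w[k][:,2]); P=w[k&(abs(w[...,2]-zt)<.006)]
        (x,y),r=cv2.minEnclosingCircle(P[:,:2].astype(np.float32))
        # colour of the ring of pixels round the top
        g=cv2.dilate(k.astype(np.uint8),np.ones((5,5)))>0
        px=hsv[g]; sel=px[px[:,1]>150]
        out.append((x,y,r,zt,np.median(px[:,2]),s[i,:2]+s[i,2:4]//2,[int(((sel[:,0]>=a)&(sel[:,0]<b)).sum()) for a,b in((0,4),(4,18),(18,35),(40,85),(100,130),(170,180))]))
    return out
def show(c,**k):
    for o in scan(c,**k): print("x %.4f y %.4f r %.4f z %.4f V %d px %s hue r/ter/yel/grn/blu/r2 %s"%(*o[:5],o[5],o[6]))
E
python3 - <<'E'
from h import *
c=camera("top"); show(c)
# ticks: white spots in batten
hsv=cv2.cvtColor(c["pixels"],cv2.COLOR_BGR2HSV); w=cloud(c)
m=((hsv[...,1]<60)&(hsv[...,2]>180)).astype(np.uint8); m[:165]=0; m[195:]=0; m[:,:215]=0; m[:,410:]=0
n,l,s,ce=cv2.connectedComponentsWithStats(m)
for i in range(1,n): print(s[i],ce[i],ray(c,ce[i],.015)[0])
b=((w[...,2]>.009)&(w[...,2]<.025)).astype(np.uint8); b[:165]=0;b[195:]=0;b[:,:210]=0;b[:,412:]=0
P=w[b>0]; r=cv2.minAreaRect(P[:,:2].astype(np.float32)); print(r)
E
```

```text
x 0.6307 y -0.4276 r 0.0293 z 0.0896 V 215 px [492 184] hue r/ter/yel/grn/blu/r2 [0, 75, 0, 0, 0, 0]
x 0.6236 y -0.3117 r 0.0341 z 0.0682 V 122 px [440 192] hue r/ter/yel/grn/blu/r2 [0, 147, 118, 0, 19, 0]
x 0.5825 y -0.1864 r 0.0337 z 0.0686 V 163 px [387 211] hue r/ter/yel/grn/blu/r2 [0, 448, 0, 23, 0, 0]
x 0.5876 y 0.1592 r 0.0338 z 0.0679 V 158 px [236 215] hue r/ter/yel/grn/blu/r2 [40, 482, 0, 0, 0, 2]
x 0.5694 y 0.0441 r 0.0336 z 0.0686 V 155 px [286 221] hue r/ter/yel/grn/blu/r2 [0, 423, 0, 0, 16, 0]
x 0.5571 y -0.0703 r 0.0337 z 0.0686 V 174 px [337 223] hue r/ter/yel/grn/blu/r2 [0, 462, 56, 0, 0, 0]
x 0.4904 y 0.2135 r 0.0337 z 0.0686 V 99 px [212 257] hue r/ter/yel/grn/blu/r2 [50, 186, 0, 2, 10, 12]
x 0.4184 y -0.2652 r 0.0293 z 0.0669 V 255 px [428 281] hue r/ter/yel/grn/blu/r2 [87, 158, 0, 0, 0, 0]
x 0.4235 y 0.0887 r 0.0285 z 0.0667 V 255 px [268 285] hue r/ter/yel/grn/blu/r2 [0, 123, 132, 0, 0, 0]
x 0.4133 y -0.0718 r 0.0283 z 0.0669 V 255 px [341 287] hue r/ter/yel/grn/blu/r2 [0, 145, 0, 0, 44, 0]
x 0.3838 y 0.2864 r 0.0295 z 0.0666 V 255 px [178 307] hue r/ter/yel/grn/blu/r2 [0, 134, 4, 79, 0, 0]
x 0.3118 y -0.1433 r 0.0335 z 0.0691 V 75 px [377 332] hue r/ter/yel/grn/blu/r2 [0, 224, 28, 3, 18, 0]
[245 171   3  13  28] [245.71428571 176.53571429] [0.70012005 0.14441452 0.015     ]
[289 173   3  13  27] [290.37037037 179.18518519] [0.68880907 0.03475583 0.015     ]
[334 176   3  12  26] [335.07692308 181.11538462] [ 0.67940606 -0.07471791  0.015     ]
[379 177   3  13  33] [379.93939394 182.90909091] [ 0.6703689  -0.18428522  0.015     ]
[331 188   1   1   1] [331. 188.] [ 0.66194941 -0.06387867  0.015     ]
((0.6842917799949646, -0.01930999755859375), (0.46000680327415466, 0.032209720462560654), 84.93637084960938)
```

Emit:
move_arm:
  commands:
    - [[0,0,0,0,0,0.1],[0,0,0,0,0,0.2],[0,0,0,0,0,0.3]]

```text
time: 0.52
position: [0.2141, 0.587, 0.4043]
tool_rot: [0.321, 0.947, -0.0, -0.0]
ft_force: [-0.1, 0.6, -0.1]
grip_width: 0.0873
grip_force: 0.0
```

Emit:
move_arm:
  commands:
    - [[-13.92,-2.81,2.6,0,0,-0.654],[-13.92,-2.81,2.6,0,0,-0.654],[-13.92,-2.81,2.6,0,0,-0.654],[-13.92,-2.81,2.6,0,0,-0.654],[-13.92,-2.81,2.6,0,0,-0.654],[-13.92,-2.81,2.6,0,0,-0.654],[-13.92,-2.81,2.6,0,0,-0.654],[-13.92,-2.81,2.6,0,0,-0.654],[-13.92,-2.81,2.6,0,0,-0.654],[-13.92,-2.81,2.6,0,0,-0.654],[-13.92,-2.81,2.6,0,0,-0.654],[-13.92,-2.81,2.6,0,0,-0.654]]
  claw: -1
  squeeze: 20

```text
time: 2.02
position: [0.5882, 0.162, 0.3007]
tool_rot: [-0.003, 1.0, 0.0, -0.001]
ft_force: [0.6, 0.6, 0.4]
grip_width: 0.0873
grip_force: 0.0
```

Emit:
move_arm:
  commands:
    - [[0,0,1.0,0,0,0],[0,0,1.9,0,0,0],[0,0,1.9,0,0,0],[0,0,1.9,0,0,0]]

```text
time: 2.52
position: [0.5893, 0.162, 0.226]
tool_rot: [-0.003, 1.0, 0.0, 0.001]
ft_force: [0.2, 0.0, 0.1]
grip_width: 0.087
grip_force: 0.0
```

Emit:
move_arm:
  commands:
    - [[0,0,0,0,0,0],[0,0,0,0,0,0],[0,0,0,0,0,0],[0,0,0,0,0,0],[0,0,0,0,0,0]]
  claw: 1

```text
time: 3.15
position: [0.5899, 0.1605, 0.2256]
tool_rot: [-0.002, 1.0, -0.0, 0.001]
ft_force: [-0.3, -2.6, 5.8]
grip_width: 0.0651
grip_force: 19.4
```

Emit:
move_arm:
  commands:
    - [[0,0,-0.25,0,0,0],[0,0,-0.4,0,0,0],[-0.6,-0.1,-0.4,0,0,0],[-1.2,-0.2,-0.4,0,0,0],[-1.6,-0.3,-0.4,0,0,0],[-1.72,-0.31,-0.4,0,0,0],[-1.72,-0.31,-0.4,0,0,0],[-1.72,-0.31,-0.2,0,0,0],[-1.72,-0.31,0,0,0,0],[-1.72,-0.31,0,0,0,0]]

```text
time: 4.4
position: [0.6578, 0.1486, 0.2248]
tool_rot: [-0.002, 1.0, -0.0, -0.001]
ft_force: [-1.6, -1.0, 1.4]
grip_width: 0.0648
grip_force: 19.8
```

Emit:
move_arm:
  commands:
    - [[0,0,0,0,0,0],[0,0,0,0,0,0],[0,0,0,0,0,0]]
  claw: -1

```text
time: 4.78
position: [0.6586, 0.1488, 0.2249]
tool_rot: [-0.002, 1.0, 0.0, 0.0]
ft_force: [-0.2, 0.2, -0.8]
grip_width: 0.0844
grip_force: 0.0
```

Emit:
move_arm:
  commands:
    - [[0,0,-1.0,0,0,0],[0,0,-1.9,0,0,0],[1.1,-1.3,-1.9,0,0,0],[2.2,-2.6,-1.9,0,0,0],[2.2,-2.6,-1.9,0,0,0],[2.2,-2.6,-1.9,0,0,0],[2.2,-2.6,-1.0,0,0,0],[2.2,-2.6,0,0,0,0],[2.2,-2.6,0,0,0,0]]

```text
time: 5.9
position: [0.5708, 0.0454, 0.2221]
tool_rot: [-0.003, 1.0, 0.0, -0.002]
ft_force: [-0.4, -0.0, 0.6]
grip_width: 0.0868
grip_force: 0.0
```

Emit:
move_arm:
  commands:
    - [[0,0,0,0,0,0],[0,0,0,0,0,0],[0,0,0,0,0,0],[0,0,0,0,0,0],[0,0,0,0,0,0]]
  claw: 1

```text
time: 6.52
position: [0.5714, 0.0445, 0.2262]
tool_rot: [-0.002, 1.0, 0.0, 0.002]
ft_force: [0.3, 2.6, 5.6]
grip_width: 0.0654
grip_force: 19.4
```

Emit:
move_arm:
  commands:
    - [[0,0,-0.25,0,0,0],[0,0,-0.4,0,0,0],[-0.7,-0.1,-0.4,0,0,0],[-1.4,-0.14,-0.4,0,0,0],[-1.8,-0.14,-0.4,0,0,0],[-1.93,-0.14,-0.4,0,0,0],[-1.93,-0.14,-0.4,0,0,0],[-1.93,-0.14,-0.2,0,0,0],[-1.93,-0.14,0,0,0,0],[-1.93,-0.14,0,0,0,0]]

```text
time: 7.78
position: [0.6473, 0.0395, 0.2249]
tool_rot: [-0.002, 1.0, 0.0, -0.001]
ft_force: [-1.2, 1.1, 1.5]
grip_width: 0.065
grip_force: 19.7
```

Emit:
move_arm:
  commands:
    - [[0,0,0,0,0,0],[0,0,0,0,0,0],[0,0,0,0,0,0]]
  claw: -1

```text
time: 8.15
position: [0.6482, 0.0388, 0.2248]
tool_rot: [-0.002, 1.0, -0.0, 0.0]
ft_force: [0.5, -0.1, 0.2]
grip_width: 0.0844
grip_force: 0.0
```

Emit:
move_arm:
  commands:
    - [[0,0,-1.0,0,0,0],[0,0,-1.9,0,0,0],[1.1,-1.3,-1.9,0,0,0],[2.24,-2.72,-1.9,0,0,0],[2.24,-2.72,-1.9,0,0,0],[2.24,-2.72,-1.9,0,0,0],[2.24,-2.72,-1.0,0,0,0],[2.24,-2.72,0,0,0,0],[2.24,-2.72,0,0,0,0]]

```text
time: 9.28
position: [0.5588, -0.0687, 0.2221]
tool_rot: [-0.003, 1.0, 0.001, -0.003]
ft_force: [-0.3, -0.0, 0.5]
grip_width: 0.0866
grip_force: 0.0
```

Emit:
move_arm:
  commands:
    - [[0,0,0,0,0,0],[0,0,0,0,0,0],[0,0,0,0,0,0],[0,0,0,0,0,0],[0,0,0,0,0,0]]
  claw: 1

```text
time: 9.9
position: [0.5594, -0.07, 0.2262]
tool_rot: [-0.002, 1.0, -0.0, 0.001]
ft_force: [-0.4, 2.0, 5.6]
grip_width: 0.0655
grip_force: 19.4
```

Emit:
move_arm:
  commands:
    - [[0,0,-0.25,0,0,0],[0,0,-0.4,0,0,0],[-0.7,-0.01,-0.4,0,0,0],[-1.4,-0.01,-0.4,0,0,0],[-1.8,-0.01,-0.4,0,0,0],[-1.99,-0.01,-0.4,0,0,0],[-1.99,-0.01,-0.4,0,0,0],[-1.99,-0.01,-0.2,0,0,0],[-1.99,-0.01,0,0,0,0],[-1.99,-0.01,0,0,0,0]]

```text
time: 11.15
position: [0.6377, -0.0698, 0.2248]
tool_rot: [-0.002, 1.0, 0.001, -0.001]
ft_force: [-1.3, 1.3, 1.7]
grip_width: 0.065
grip_force: 19.7
```

Emit:
move_arm:
  commands:
    - [[0,0,0,0,0,0],[0,0,0,0,0,0],[0,0,0,0,0,0]]
  claw: -1

```text
time: 11.52
position: [0.6386, -0.0705, 0.2247]
tool_rot: [-0.002, 1.0, -0.0, 0.0]
ft_force: [-0.4, 0.8, -0.2]
grip_width: 0.0844
grip_force: 0.0
```

Emit:
move_arm:
  commands:
    - [[0,0,-1.0,0,0,0],[0,0,-1.9,0,0,0],[0.7,-1.4,-1.9,0,0,0],[1.36,-2.9,-1.9,0,0,0],[1.36,-2.9,-1.9,0,0,0],[1.36,-2.9,-1.9,0,0,0],[1.36,-2.9,-1.0,0,0,0],[1.36,-2.9,0,0,0,0],[1.36,-2.9,0,0,0,0]]

```text
time: 12.65
position: [0.5838, -0.1841, 0.2218]
tool_rot: [-0.003, 1.0, 0.002, -0.003]
ft_force: [0.1, -0.2, 0.4]
grip_width: 0.0869
grip_force: 0.0
```

Emit:
move_arm:
  commands:
    - [[0,0,0,0,0,0],[0,0,0,0,0,0],[0,0,0,0,0,0],[0,0,0,0,0,0],[0,0,0,0,0,0]]
  claw: 1

```text
time: 13.28
position: [0.5851, -0.1864, 0.2264]
tool_rot: [-0.002, 1.0, -0.0, 0.001]
ft_force: [0.4, 1.9, 6.3]
grip_width: 0.0654
grip_force: 19.4
```

Emit:
move_arm:
  commands:
    - [[0,0,-0.25,0,0,0],[0,0,-0.4,0,0,0],[-0.7,0.1,-0.4,0,0,0],[-1.0,0.15,-0.4,0,0,0],[-1.11,0.15,-0.4,0,0,0],[-1.11,0.15,-0.4,0,0,0],[-1.11,0.15,-0.4,0,0,0],[-1.11,0.15,-0.2,0,0,0],[-1.11,0.15,0,0,0,0],[-1.11,0.15,0,0,0,0]]

```text
time: 14.52
position: [0.6293, -0.1798, 0.2253]
tool_rot: [-0.002, 1.0, 0.001, 0.001]
ft_force: [1.5, 2.1, 2.7]
grip_width: 0.065
grip_force: 19.7
```

Emit:
move_arm:
  commands:
    - [[0,0,0,0,0,0],[0,0,0,0,0,0],[0,0,0,0,0,0]]
  claw: -1

```text
time: 14.9
position: [0.6288, -0.1806, 0.2245]
tool_rot: [-0.002, 1.0, -0.0, -0.0]
ft_force: [0.1, -0.0, -0.1]
grip_width: 0.0843
grip_force: 0.0
```

Emit:
move_arm:
  commands:
    - [[0,0,-1.5,0,0,0],[0,0,-3,0,0,0],[2,2,-3,0,0,0],[5,13,-3,0,0,0],[5,13,-3,0,0,0],[5,13,-3,0,0,0],[5,13,-3,0,0,0],[5,13,-3,0,0,0],[5,13,-3,0,0,0],[5,13,-3,0,0,0],[5,13,-3,0,0,0],[5,13,-3,0,0,0]]

```text
time: 16.4
position: [0.4248, 0.3423, 0.3448]
tool_rot: [-0.005, 1.0, 0.0, 0.0]
ft_force: [-0.1, -0.3, -0.5]
grip_width: 0.0871
grip_force: 0.0
```

Run:
```python
from h import *
c=camera("top"); show(c); cv2.imwrite("pics/top1.png",c["pixels"]); o=get_obs(); print(o["position"],o["tool_rot"],o["time"])
```

```text
x 0.6317 y -0.4288 r 0.0294 z 0.0889 V 216 px [492 184] hue r/ter/yel/grn/blu/r2 [0, 67, 0, 0, 0, 0]
x 0.6545 y 0.1466 r 0.0338 z 0.0678 V 186 px [241 187] hue r/ter/yel/grn/blu/r2 [52, 365, 0, 0, 0, 1]
x 0.6430 y 0.0385 r 0.0336 z 0.0682 V 188 px [288 190] hue r/ter/yel/grn/blu/r2 [0, 305, 0, 0, 32, 0]
x 0.6337 y -0.0701 r 0.0335 z 0.0679 V 202 px [335 192] hue r/ter/yel/grn/blu/r2 [0, 336, 78, 0, 0, 0]
x 0.6263 y -0.1806 r 0.0337 z 0.0682 V 196 px [383 193] hue r/ter/yel/grn/blu/r2 [0, 308, 0, 24, 0, 0]
x 0.6227 y -0.3115 r 0.0345 z 0.0678 V 122 px [440 192] hue r/ter/yel/grn/blu/r2 [0, 154, 116, 0, 18, 0]
x 0.4905 y 0.2132 r 0.0333 z 0.0681 V 106 px [212 257] hue r/ter/yel/grn/blu/r2 [51, 182, 1, 2, 10, 9]
x 0.4183 y -0.2656 r 0.0290 z 0.0669 V 255 px [428 281] hue r/ter/yel/grn/blu/r2 [85, 161, 0, 0, 0, 0]
x 0.4238 y 0.0888 r 0.0286 z 0.0667 V 255 px [268 285] hue r/ter/yel/grn/blu/r2 [0, 126, 129, 0, 0, 0]
x 0.4132 y -0.0717 r 0.0283 z 0.0669 V 255 px [341 287] hue r/ter/yel/grn/blu/r2 [0, 141, 0, 0, 43, 0]
x 0.3831 y 0.2860 r 0.0288 z 0.0666 V 255 px [178 307] hue r/ter/yel/grn/blu/r2 [0, 126, 3, 76, 0, 0]
x 0.3121 y -0.1435 r 0.0334 z 0.0692 V 78 px [377 332] hue r/ter/yel/grn/blu/r2 [0, 220, 29, 1, 21, 0]
[0.42565106 0.3405264  0.34461896] [-4.40765462e-03  9.99990256e-01 -2.13697781e-04  1.19345098e-04] 16.45
```

Run:
```python
from h import *
c=camera("side"); show(c,lo=.064,hi=.08)
w=cloud(c)
for n in("side","top"):
    c=camera(n); w=cloud(c)
    m=(abs(w[...,2]-.014)<.0035)&(w[...,0]>.62)&(w[...,0]<.74)&(abs(w[...,1]+.02)<.25)
    k,l,s,ce=cv2.connectedComponentsWithStats(m.astype(np.uint8)); i=1+np.argmax(s[1:,4]); P=w[l==i]
    print(n,s[i],cv2.minAreaRect(P[:,:2].astype(np.float32)), np.median(P[:,2]))
    hsv=cv2.cvtColor(c["pixels"],cv2.COLOR_BGR2HSV)
    t=cv2.dilate((l==i).astype(np.uint8),np.ones((3,3)))*((hsv[...,1]<70)&(hsv[...,2]>170)).astype(np.uint8)
    k,l,s,ce=cv2.connectedComponentsWithStats(t)
    for j in range(1,k):
        if s[j,4]>5: print(s[j,4],ray(c,ce[j],.015)[0])
```

```text
x 0.3855 y 0.2879 r 0.0299 z 0.0663 V 201 px [258 199] hue r/ter/yel/grn/blu/r2 [0, 12, 1, 7, 0, 0]
x 0.4945 y 0.2142 r 0.0358 z 0.0677 V 103 px [299 204] hue r/ter/yel/grn/blu/r2 [22, 98, 0, 0, 0, 0]
x 0.6566 y 0.1482 r 0.0364 z 0.0681 V 162 px [358 206] hue r/ter/yel/grn/blu/r2 [9, 331, 0, 0, 0, 0]
x 0.6463 y 0.0388 r 0.0351 z 0.0683 V 160 px [372 223] hue r/ter/yel/grn/blu/r2 [6, 268, 0, 0, 0, 0]
x 0.4254 y 0.0898 r 0.0306 z 0.0664 V 254 px [291 227] hue r/ter/yel/grn/blu/r2 [0, 53, 89, 0, 0, 0]
x 0.6370 y -0.0706 r 0.0353 z 0.0681 V 169 px [388 242] hue r/ter/yel/grn/blu/r2 [0, 319, 66, 0, 0, 0]
x 0.4171 y -0.0706 r 0.0299 z 0.0662 V 233 px [308 259] hue r/ter/yel/grn/blu/r2 [0, 28, 0, 0, 29, 0]
x 0.6315 y -0.1801 r 0.0350 z 0.0684 V 162 px [408 265] hue r/ter/yel/grn/blu/r2 [0, 353, 26, 8, 0, 0]
x 0.3159 y -0.1430 r 0.0352 z 0.0681 V 103 px [277 284] hue r/ter/yel/grn/blu/r2 [0, 144, 112, 0, 0, 0]
x 0.6251 y -0.3096 r 0.0357 z 0.0685 V 108 px [439 297] hue r/ter/yel/grn/blu/r2 [0, 124, 132, 0, 0, 0]
x 0.4215 y -0.2654 r 0.0298 z 0.0663 V 255 px [343 307] hue r/ter/yel/grn/blu/r2 [82, 150, 0, 0, 0, 0]
x 0.6132 y -0.4310 r 0.0187 z 0.0722 V 203 px [471 334] hue r/ter/yel/grn/blu/r2 [0, 5, 0, 0, 0, 0]
side [417 273  16  19 151] ((0.6731924414634705, -0.19050940871238708), (0.06851302832365036, 0.03165812790393829), 84.05651092529297) 0.014717982910945922
23 [ 0.67686427 -0.18285565  0.015     ]
top [ 219  171  188   20 1298] ((0.6848461031913757, -0.019241034984588623), (0.4601651430130005, 0.03202417492866516), 84.91193389892578) 0.014397028577699587
6 [0.71156305 0.14326254 0.015     ]
8 [0.70201319 0.03316436 0.015     ]
8 [ 0.69242697 -0.07548179  0.015     ]
```

Emit:
move_arm:
  commands:
    - [[1.03,-1.35,0,0,0,0],[1.03,-1.35,0,0,0,0],[1.03,-1.35,1.0,0,0,0],[1.03,-1.35,2.0,0,0,0],[1.03,-1.35,2.86,0,0,0],[1.03,-1.35,2.86,0,0,0],[1.03,-1.35,2.86,0,0,0]]

```text
time: 17.48
position: [0.3868, 0.2844, 0.2311]
tool_rot: [-0.001, 1.0, 0.0, 0.001]
ft_force: [0.5, -0.1, -0.3]
grip_width: 0.0869
grip_force: 0.0
```

Emit:
move_arm:
  commands:
    - [[0,0,0,0,0,0],[0,0,0,0,0,0],[0,0,0,0,0,0],[0,0,0,0,0,0],[0,0,0,0,0,0],[0,0,0,0,0,0]]
  claw: 1
  squeeze: 35

```text
time: 18.23
position: [0.386, 0.285, 0.2307]
tool_rot: [-0.002, 1.0, 0.0, 0.001]
ft_force: [-0.7, 2.0, 5.6]
grip_width: 0.0556
grip_force: 35.0
```

Emit:
move_arm:
  commands:
    - [[0,0,-1.2,0,0,0],[0,0,-2.5,0,0,0],[-0.7,-1.3,-2.5,0,0,0],[-1.4,-2.6,-2.5,0,0,0],[-2.1,-3.9,-2.5,0,0,0],[-2.8,-5.2,-2.5,0,0,0],[-3.5,-6.5,-2.5,0,0,0],[-4.2,-7.8,-2.5,0,0,0],[-4.9,-9.1,-2.5,0,0,0],[-5.5,-10.4,-2.5,0,0,0],[-6.1,-11.4,-2.5,0,0,0],[-6.1,-11.64,-2.5,0,0,0]]

```text
time: 19.73
position: [0.6325, -0.1832, 0.329]
tool_rot: [-0.001, 1.0, -0.001, 0.0]
ft_force: [-0.7, 0.6, -2.6]
grip_width: 0.0556
grip_force: 34.9
```

Emit:
move_arm:
  commands:
    - [[0,0,0,0,0,0],[0,0,0,0,0,0],[0,0,0,0,0,0],[0,0,0,0,0,0]]

```text
time: 20.23
position: [0.6316, -0.1788, 0.3306]
tool_rot: [-0.003, 1.0, 0.0, -0.0]
ft_force: [-0.0, -0.3, -1.7]
grip_width: 0.0553
grip_force: 34.9
```

Run:
```python
from h import *
c=camera("side"); cv2.imwrite("pics/s2.png",cv2.resize(c["pixels"][100:340,260:520],None,fx=2.3,fy=2.3))
show(c,lo=.064,hi=.08)
```

```text
x 0.4944 y 0.2125 r 0.0357 z 0.0677 V 102 px [299 204] hue r/ter/yel/grn/blu/r2 [30, 92, 0, 0, 0, 0]
x 0.6575 y 0.1461 r 0.0352 z 0.0681 V 163 px [358 206] hue r/ter/yel/grn/blu/r2 [10, 327, 0, 0, 0, 0]
x 0.6451 y 0.0391 r 0.0358 z 0.0680 V 162 px [372 222] hue r/ter/yel/grn/blu/r2 [8, 263, 0, 0, 0, 0]
x 0.4241 y 0.0896 r 0.0316 z 0.0663 V 251 px [291 228] hue r/ter/yel/grn/blu/r2 [0, 53, 103, 0, 0, 0]
x 0.6366 y -0.0708 r 0.0355 z 0.0681 V 172 px [388 242] hue r/ter/yel/grn/blu/r2 [0, 280, 62, 0, 0, 0]
x 0.4175 y -0.0716 r 0.0302 z 0.0662 V 235 px [308 259] hue r/ter/yel/grn/blu/r2 [0, 25, 0, 0, 33, 0]
x 0.6307 y -0.1810 r 0.0348 z 0.0680 V 164 px [408 265] hue r/ter/yel/grn/blu/r2 [0, 320, 23, 1, 0, 0]
x 0.3148 y -0.1435 r 0.0351 z 0.0680 V 104 px [277 284] hue r/ter/yel/grn/blu/r2 [0, 145, 118, 0, 0, 0]
x 0.6249 y -0.3100 r 0.0352 z 0.0685 V 107 px [439 298] hue r/ter/yel/grn/blu/r2 [0, 113, 131, 0, 0, 0]
x 0.4207 y -0.2646 r 0.0304 z 0.0664 V 255 px [343 306] hue r/ter/yel/grn/blu/r2 [78, 149, 0, 0, 0, 0]
x 0.6154 y -0.4305 r 0.0193 z 0.0717 V 205 px [471 335] hue r/ter/yel/grn/blu/r2 [0, 4, 0, 0, 0, 0]
```

View pics/s2.png

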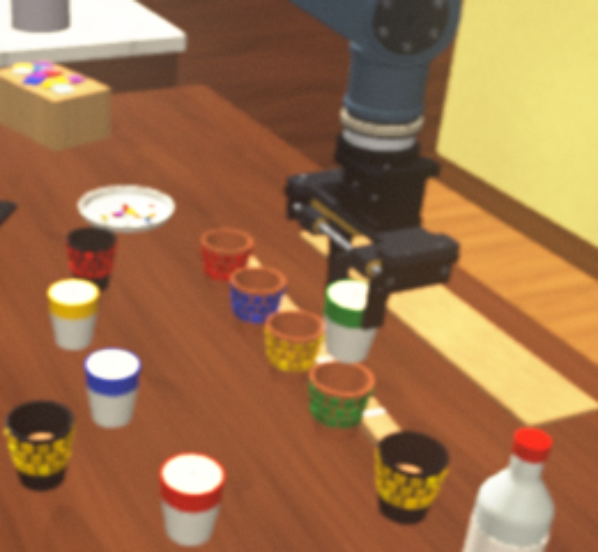

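The candle hangs upright over the green pot (crop (350,320), pot rim (340,380)); lowering.

Emit:
move_arm:
  commands:
    - [[0,-0.04,0.5,0,0,0],[0,-0.04,1.0,0,0,0],[0,-0.04,1.3,0,0,0],[0,-0.04,1.5,0,0,0],[0,-0.04,1.5,0,0,0]]

```text
time: 20.9
position: [0.6317, -0.1814, 0.27]
tool_rot: [-0.002, 1.0, 0.0, -0.0]
ft_force: [0.4, 0.3, -2.3]
grip_width: 0.0553
grip_force: 34.9
```

Emit:
move_arm:
  commands:
    - [[0,0,0.08,0,0,0],[0,0,0.16,0,0,0],[0,0,0.24,0,0,0],[0,0,0.24,0,0,0],[0,0,0.24,0,0,0]]

```text
time: 21.52
position: [0.6318, -0.1816, 0.2611]
tool_rot: [-0.002, 1.0, -0.0, 0.0]
ft_force: [-0.7, 0.6, 2.2]
grip_width: 0.0554
grip_force: 34.9
```

Emit:
move_arm:
  commands:
    - [[0,0,0.06,0,0,0],[0,0,0.11,0,0,0],[0,0,0.11,0,0,0],[-0.03,0,0.11,0,0,0],[-0.06,0,0.11,0,0,0],[-0.06,0,0.11,0,0,0]]

```text
time: 22.28
position: [0.6337, -0.1815, 0.2561]
tool_rot: [-0.002, 1.0, 0.0, -0.001]
ft_force: [-4.4, -0.3, 4.1]
grip_width: 0.0553
grip_force: 34.9
```

Emit:
move_arm:
  commands:
    - [[0,0,0,0,0,0],[0,0,0,0,0,0],[0,0,0,0,0,0]]
  claw: -1

```text
time: 22.65
position: [0.6344, -0.1814, 0.256]
tool_rot: [-0.002, 1.0, 0.0, 0.0]
ft_force: [0.1, -0.4, 0.5]
grip_width: 0.0774
grip_force: 0.0
```

Emit:
move_arm:
  commands:
    - [[0,0,-0.7,0,0,0],[0,0,-2,0,0,0],[1.4,-0.5,-2,0,0,0],[2.8,-1,-2,0,0,0],[4.2,-1.6,-2,0,0,0],[5.37,-2.08,-2,0,0,0],[5.37,-2.08,-2,0,0,0],[5.37,-2.08,-2,0,0,0],[5.37,-2.08,-2,0,0,0]]

```text
time: 23.78
position: [0.4209, -0.2654, 0.3364]
tool_rot: [-0.003, 1.0, -0.0, 0.001]
ft_force: [0.1, -0.2, -0.1]
grip_width: 0.0872
grip_force: 0.0
```

Run:
```python
from h import *
for n in("side","top"):
    c=camera(n); show(c,lo=.064,hi=.11); print()
```

```text
x 0.4937 y 0.2121 r 0.0362 z 0.0673 V 104 px [299 204] hue r/ter/yel/grn/blu/r2 [38, 85, 0, 0, 0, 0]
x 0.4282 y 0.0897 r 0.0320 z 0.0666 V 255 px [291 227] hue r/ter/yel/grn/blu/r2 [0, 52, 89, 0, 0, 0]
x 0.6366 y -0.0716 r 0.0345 z 0.0681 V 169 px [390 242] hue r/ter/yel/grn/blu/r2 [0, 179, 29, 0, 0, 0]
x 0.6328 y -0.1821 r 0.0305 z 0.0887 V 177 px [408 262] hue r/ter/yel/grn/blu/r2 [0, 144, 64, 66, 0, 0]
x 0.4179 y -0.0715 r 0.0305 z 0.0662 V 237 px [308 259] hue r/ter/yel/grn/blu/r2 [0, 24, 0, 0, 37, 0]
x 0.3174 y -0.1444 r 0.0360 z 0.0679 V 108 px [277 284] hue r/ter/yel/grn/blu/r2 [0, 133, 123, 0, 0, 0]
x 0.6261 y -0.3110 r 0.0344 z 0.0684 V 111 px [439 298] hue r/ter/yel/grn/blu/r2 [0, 122, 132, 0, 0, 0]
x 0.4220 y -0.2651 r 0.0296 z 0.0663 V 255 px [343 307] hue r/ter/yel/grn/blu/r2 [79, 147, 0, 0, 0, 0]
x 0.6150 y -0.4310 r 0.0188 z 0.0896 V 203 px [473 326] hue r/ter/yel/grn/blu/r2 [0, 25, 0, 0, 0, 0]

x 0.6335 y -0.4305 r 0.0297 z 0.0992 V 206 px [493 182] hue r/ter/yel/grn/blu/r2 [0, 73, 0, 0, 0, 0]
x 0.6543 y 0.1470 r 0.0336 z 0.0688 V 180 px [241 187] hue r/ter/yel/grn/blu/r2 [36, 348, 0, 0, 0, 1]
x 0.6247 y -0.3127 r 0.0333 z 0.0691 V 47 px [441 191] hue r/ter/yel/grn/blu/r2 [0, 122, 4, 0, 1, 0]
x 0.4907 y 0.2130 r 0.0335 z 0.0692 V 105 px [212 257] hue r/ter/yel/grn/blu/r2 [46, 181, 1, 3, 11, 10]
```

Emit:
move_arm:
  commands:
    - [[0,0.01,1.0,0,0,0],[0,0.01,2.0,0,0,0],[0,0.01,2.65,0,0,0],[0,0.01,2.65,0,0,0],[0,0.01,2.65,0,0,0]]

```text
time: 24.5
position: [0.4203, -0.2652, 0.2309]
tool_rot: [-0.003, 1.0, -0.0, 0.0]
ft_force: [0.4, -0.3, 0.4]
grip_width: 0.0867
grip_force: 0.0
```

Emit:
move_arm:
  commands:
    - [[0,0,0,0,0,0],[0,0,0,0,0,0],[0,0,0,0,0,0],[0,0,0,0,0,0],[0,0,0,0,0,0],[0,0,0,0,0,0]]
  claw: 1

```text
time: 25.25
position: [0.4197, -0.2651, 0.2306]
tool_rot: [-0.002, 1.0, -0.0, 0.0]
ft_force: [0.2, 1.1, 4.5]
grip_width: 0.0557
grip_force: 35.0
```

Emit:
move_arm:
  commands:
    - [[0,0,-1.2,0,0,0],[0,0,-2.6,0,0,0],[-0.7,1.3,-2.6,0,0,0],[-1.4,2.6,-2.6,0,0,0],[-2.1,3.9,-2.6,0,0,0],[-2.8,5.2,-2.6,0,0,0],[-3.5,6.5,-2.6,0,0,0],[-4.2,7.8,-2.6,0,0,0],[-4.9,9.1,-2.6,0,0,0],[-5.5,10.0,-2.6,0,0,0],[-5.9,10.32,-2.6,0,0,0],[-5.9,10.32,-2.6,0,0,0]]

```text
time: 26.75
position: [0.6542, 0.1497, 0.3331]
tool_rot: [-0.003, 1.0, -0.0, -0.0]
ft_force: [0.1, 0.6, -2.1]
grip_width: 0.0556
grip_force: 35.0
```

Emit:
move_arm:
  commands:
    - [[0,0,0,0,0,0],[0,0,0,0,0,0],[0,0,0,0,0,0],[0,0,0,0,0,0],[0,0,0,0,0,0]]

```text
time: 27.38
position: [0.6539, 0.1484, 0.3345]
tool_rot: [-0.002, 1.0, 0.0, 0.0]
ft_force: [0.6, 0.1, -2.1]
grip_width: 0.0553
grip_force: 35.0
```

Run:
```python
from h import *
for n in("side","top"):
    c=camera(n); show(c,lo=.064,hi=.11); print()
c=camera("top")
w=cloud(c); P=w[(w[...,2]>.06)&(w[...,2]<.11)&(np.hypot(w[...,0]-.631,w[...,1]+.181)<.024)]; print(len(P),P[:,2].mean() if len(P) else 0)
c=camera("side")
w=cloud(c); P=w[(w[...,2]>.06)&(w[...,2]<.11)&(np.hypot(w[...,0]-.632,w[...,1]+.181)<.022)]; print(len(P),P[:,2].mean(), np.linalg.lstsq(np.c_[P[:,:2],np.ones(len(P))],P[:,2],rcond=None)[0])
```

```text
x 0.4940 y 0.2140 r 0.0348 z 0.0674 V 97 px [299 204] hue r/ter/yel/grn/blu/r2 [25, 97, 0, 0, 0, 0]
x 0.6585 y 0.1489 r 0.0361 z 0.0686 V 160 px [358 205] hue r/ter/yel/grn/blu/r2 [10, 319, 0, 0, 0, 0]
x 0.6455 y 0.0397 r 0.0346 z 0.0681 V 158 px [372 222] hue r/ter/yel/grn/blu/r2 [6, 267, 0, 0, 0, 0]
x 0.4262 y 0.0879 r 0.0309 z 0.0664 V 253 px [291 227] hue r/ter/yel/grn/blu/r2 [0, 52, 94, 0, 0, 0]
x 0.6362 y -0.0687 r 0.0363 z 0.0680 V 167 px [388 242] hue r/ter/yel/grn/blu/r2 [0, 310, 69, 0, 0, 0]
x 0.6328 y -0.1799 r 0.0311 z 0.0884 V 167 px [408 262] hue r/ter/yel/grn/blu/r2 [0, 149, 65, 94, 0, 0]
x 0.4174 y -0.0715 r 0.0302 z 0.0664 V 230 px [308 259] hue r/ter/yel/grn/blu/r2 [0, 28, 0, 0, 40, 0]
x 0.3155 y -0.1418 r 0.0360 z 0.0682 V 99 px [277 284] hue r/ter/yel/grn/blu/r2 [0, 140, 115, 0, 0, 0]
x 0.6263 y -0.3113 r 0.0352 z 0.0680 V 103 px [439 298] hue r/ter/yel/grn/blu/r2 [0, 111, 140, 0, 0, 0]
x 0.6149 y -0.4310 r 0.0190 z 0.0895 V 195 px [474 326] hue r/ter/yel/grn/blu/r2 [0, 27, 0, 0, 0, 0]

x 0.6313 y -0.4284 r 0.0294 z 0.0914 V 223 px [492 184] hue r/ter/yel/grn/blu/
[... 331 characters left out ...]
 0.6341 y -0.0700 r 0.0337 z 0.0688 V 211 px [335 192] hue r/ter/yel/grn/blu/r2 [0, 275, 75, 0, 0, 0]
x 0.6234 y -0.3116 r 0.0339 z 0.0690 V 128 px [440 192] hue r/ter/yel/grn/blu/r2 [0, 141, 105, 0, 17, 0]
x 0.4900 y 0.2101 r 0.0324 z 0.0696 V 128 px [219 257] hue r/ter/yel/grn/blu/r2 [46, 68, 0, 0, 2, 12]
x 0.4236 y 0.0887 r 0.0285 z 0.0670 V 255 px [268 285] hue r/ter/yel/grn/blu/r2 [0, 113, 130, 0, 0, 0]
x 0.4134 y -0.0719 r 0.0285 z 0.0670 V 255 px [341 287] hue r/ter/yel/grn/blu/r2 [0, 134, 0, 0, 42, 0]
x 0.3117 y -0.1432 r 0.0332 z 0.0697 V 84 px [377 332] hue r/ter/yel/grn/blu/r2 [0, 207, 28, 0, 16, 0]

333 0.09163141617329414
146 0.0917451425935569 [0.00738649 0.02263959 0.09118396]
```

Emit:
move_arm:
  commands:
    - [[-0.04,0,0.5,0,0,0],[-0.04,0,1.0,0,0,0],[-0.04,0,1.4,0,0,0],[-0.04,0,1.6,0,0,0],[-0.04,0,1.6,0,0,0]]

```text
time: 28.2
position: [0.6554, 0.1486, 0.2693]
tool_rot: [-0.002, 1.0, -0.0, -0.001]
ft_force: [0.6, -0.3, -2.2]
grip_width: 0.0557
grip_force: 35.0
```

Emit:
move_arm:
  commands:
    - [[0,0,0.08,0,0,0],[0,0,0.16,0,0,0],[0,0,0.24,0,0,0],[0,0,0.24,0,0,0],[0,0,0.24,0,0,0]]

```text
time: 28.82
position: [0.6559, 0.1487, 0.2613]
tool_rot: [-0.002, 1.0, 0.0, 0.001]
ft_force: [0.0, -0.1, 1.8]
grip_width: 0.0557
grip_force: 35.0
```

Emit:
move_arm:
  commands:
    - [[0,0,0.06,0,0,0],[0,0,0.12,0,0,0],[0,0,0.12,0,0,0],[-0.03,0,0.12,0,0,0],[-0.06,0,0.12,0,0,0],[-0.09,0,0.12,0,0,0],[-0.09,0,0.12,0,0,0]]

```text
time: 29.7
position: [0.6584, 0.1487, 0.2555]
tool_rot: [-0.002, 1.0, -0.0, -0.001]
ft_force: [-3.0, 0.8, 2.1]
grip_width: 0.0554
grip_force: 35.0
```

Emit:
move_arm:
  commands:
    - [[0,0,0,0,0,0],[0,0,0,0,0,0],[0,0,0,0,0,0]]
  claw: -1

```text
time: 30.08
position: [0.6595, 0.1486, 0.256]
tool_rot: [-0.002, 1.0, -0.0, 0.001]
ft_force: [-0.9, -0.8, 0.2]
grip_width: 0.0779
grip_force: 0.0
```

Emit:
move_arm:
  commands:
    - [[0,0,-0.7,0,0,0],[0,0,-2,0,0,0],[1.4,-0.5,-2,0,0,0],[2.8,-1,-2,0,0,0],[4.2,-1.4,-2,0,0,0],[5.5,-1.49,-2,0,0,0],[5.86,-1.49,-2,0,0,0],[5.86,-1.49,-2,0,0,0],[5.86,-1.49,-2,0,0,0]]

```text
time: 31.2
position: [0.4272, 0.088, 0.3364]
tool_rot: [-0.002, 1.0, -0.0, 0.002]
ft_force: [-0.0, 0.1, -0.2]
grip_width: 0.0868
grip_force: 0.0
```

Run:
```python
from h import *
for n in("side","top"):
    c=camera(n); show(c,lo=.064,hi=.11); print()
```

```text
x 0.6593 y 0.1475 r 0.0316 z 0.0857 V 178 px [358 202] hue r/ter/yel/grn/blu/r2 [78, 265, 0, 0, 0, 0]
x 0.4928 y 0.2118 r 0.0347 z 0.0682 V 98 px [299 204] hue r/ter/yel/grn/blu/r2 [40, 77, 0, 0, 0, 0]
x 0.6471 y 0.0386 r 0.0359 z 0.0680 V 161 px [372 222] hue r/ter/yel/grn/blu/r2 [3, 271, 0, 0, 0, 0]
x 0.4260 y 0.0882 r 0.0304 z 0.0663 V 253 px [291 227] hue r/ter/yel/grn/blu/r2 [0, 52, 95, 0, 0, 0]
x 0.6373 y -0.0700 r 0.0347 z 0.0679 V 170 px [388 242] hue r/ter/yel/grn/blu/r2 [0, 307, 69, 0, 0, 0]
x 0.6336 y -0.1794 r 0.0317 z 0.0887 V 169 px [408 262] hue r/ter/yel/grn/blu/r2 [0, 148, 63, 88, 0, 0]
x 0.4177 y -0.0715 r 0.0305 z 0.0663 V 233 px [308 259] hue r/ter/yel/grn/blu/r2 [0, 28, 0, 0, 38, 0]
x 0.3163 y -0.1426 r 0.0351 z 0.0682 V 99 px [277 284] hue r/ter/yel/grn/blu/r2 [0, 140, 113, 0, 0, 0]
x 0.6257 y -0.3105 r 0.0350 z 0.0684 V 104 px [439 298] hue r/ter/yel/grn/blu/r2 [0, 115, 132, 0, 0, 0]
x 0.6146 y -0.4305 r 0.0189 z 0.0898 V 199 px [474 326] hue r/ter/yel/grn/blu/r2 [0, 25, 0, 0, 0, 0]

x 0.6310 y -0.4278 r 0.0292 z 0.0932 V 222 px [493 184] hue r/ter/yel/grn/blu/r2 [0, 67, 0, 0, 0, 0]
x 0.6550 y 0.1475 r 0.0290 z 0.0901 V 244 px [241 186] hue r/ter/yel/grn/blu/r2 [136, 190, 0, 0, 0, 5]
x 0.6434 y 0.0383 r 0.0341 z 0.0691 V 200 px [288 190] hue r/ter/yel/grn/blu/r2 [0, 266, 0, 0, 32, 0]
x 0.6278 y -0.1804 r 0.0291 z 0.0907 V 231 px [383 192] hue r/ter/yel/grn/blu/r2 [0, 135, 5, 97, 0, 0]
x 0.6341 y -0.0704 r 0.0337 z 0.0687 V 210 px [335 192] hue r/ter/yel/grn/blu/r2 [0, 274, 76, 0, 0, 0]
x 0.6234 y -0.3114 r 0.0341 z 0.0688 V 130 px [440 192] hue r/ter/yel/grn/blu/r2 [0, 140, 104, 1, 17, 0]
x 0.4131 y -0.0718 r 0.0283 z 0.0670 V 255 px [341 287] hue r/ter/yel/grn/blu/r2 [0, 131, 0, 0, 42, 0]
x 0.3118 y -0.1437 r 0.0335 z 0.0696 V 81 px [377 332] hue r/ter/yel/grn/blu/r2 [0, 200, 29, 1, 17, 0]
```

Emit:
move_arm:
  commands:
    - [[0.03,0.01,1.0,0,0,0],[0.03,0.01,2.0,0,0,0],[0.03,0.01,2.65,0,0,0],[0.03,0.01,2.65,0,0,0],[0.03,0.01,2.65,0,0,0]]

```text
time: 31.92
position: [0.4246, 0.0885, 0.2303]
tool_rot: [-0.002, 1.0, -0.0, 0.001]
ft_force: [-0.1, 0.8, 0.3]
grip_width: 0.0869
grip_force: 0.0
```

Emit:
move_arm:
  commands:
    - [[0,0,0,0,0,0],[0,0,0,0,0,0],[0,0,0,0,0,0],[0,0,0,0,0,0],[0,0,0,0,0,0],[0,0,0,0,0,0]]
  claw: 1

```text
time: 32.67
position: [0.4239, 0.0886, 0.2302]
tool_rot: [-0.002, 1.0, 0.0, 0.0]
ft_force: [-1.5, 2.3, 5.6]
grip_width: 0.0559
grip_force: 35.0
```

Emit:
move_arm:
  commands:
    - [[0,0,-1.2,0,0,0],[0,0,-2.6,0,0,0],[-1.2,-0.9,-2.6,0,0,0],[-2.4,-1.8,-2.6,0,0,0],[-3.6,-2.7,-2.6,0,0,0],[-4.7,-3.6,-2.6,0,0,0],[-5.26,-3.98,-2.6,0,0,0],[-5.26,-3.98,-2.6,0,0,0],[-5.26,-3.98,-2.6,0,0,0],[-5.26,-3.98,-2.6,0,0,0]]

```text
time: 33.92
position: [0.6337, -0.0688, 0.3335]
tool_rot: [-0.003, 1.0, 0.0, -0.001]
ft_force: [0.5, 0.0, -0.8]
grip_width: 0.0556
grip_force: 35.0
```

Emit:
move_arm:
  commands:
    - [[0,0,0,0,0,0],[0,0,0,0,0,0],[0,0,0,0,0,0],[0,0,0,0,0,0]]

```text
time: 34.42
position: [0.6348, -0.0698, 0.334]
tool_rot: [-0.002, 1.0, -0.0, 0.0]
ft_force: [0.6, 0.5, -1.8]
grip_width: 0.0555
grip_force: 35.0
```

Run:
```python
from h import *
c=camera("side"); show(c,lo=.064,hi=.11)
```

```text
x 0.6587 y 0.1454 r 0.0308 z 0.0859 V 178 px [358 202] hue r/ter/yel/grn/blu/r2 [77, 264, 0, 0, 0, 0]
x 0.4940 y 0.2124 r 0.0355 z 0.0679 V 100 px [299 204] hue r/ter/yel/grn/blu/r2 [52, 75, 0, 0, 0, 0]
x 0.6480 y 0.0380 r 0.0352 z 0.0691 V 166 px [379 225] hue r/ter/yel/grn/blu/r2 [5, 232, 0, 0, 0, 0]
x 0.6363 y -0.0697 r 0.0353 z 0.0682 V 170 px [388 242] hue r/ter/yel/grn/blu/r2 [0, 299, 68, 0, 0, 0]
x 0.6332 y -0.1810 r 0.0320 z 0.0888 V 170 px [408 262] hue r/ter/yel/grn/blu/r2 [0, 142, 67, 71, 0, 0]
x 0.4171 y -0.0715 r 0.0297 z 0.0664 V 234 px [308 259] hue r/ter/yel/grn/blu/r2 [0, 28, 0, 0, 38, 0]
x 0.3148 y -0.1433 r 0.0342 z 0.0680 V 99 px [277 284] hue r/ter/yel/grn/blu/r2 [0, 139, 115, 0, 0, 0]
x 0.6264 y -0.3105 r 0.0360 z 0.0685 V 106 px [439 298] hue r/ter/yel/grn/blu/r2 [0, 120, 132, 0, 0, 0]
x 0.6157 y -0.4308 r 0.0192 z 0.0892 V 197 px [474 326] hue r/ter/yel/grn/blu/r2 [0, 25, 0, 0, 0, 0]
```

Emit:
move_arm:
  commands:
    - [[0,0,0.5,0,0,0],[0,0,1.0,0,0,0],[0,0,1.4,0,0,0],[0,0,1.6,0,0,0],[0,0,1.6,0,0,0]]

```text
time: 35.1
position: [0.6348, -0.0698, 0.2694]
tool_rot: [-0.002, 1.0, 0.0, -0.001]
ft_force: [-0.6, -0.7, -1.3]
grip_width: 0.0556
grip_force: 35.0
```

Emit:
move_arm:
  commands:
    - [[0,0,0.08,0,0,0],[0,0,0.16,0,0,0],[0,0,0.24,0,0,0],[0,0,0.24,0,0,0],[0,0,0.24,0,0,0]]

```text
time: 35.72
position: [0.6351, -0.0699, 0.2608]
tool_rot: [-0.002, 1.0, -0.0, 0.001]
ft_force: [0.1, 0.7, 2.0]
grip_width: 0.0556
grip_force: 35.0
```

Emit:
move_arm:
  commands:
    - [[0,0,0.06,0,0,0],[0,0,0.12,0,0,0],[0,0,0.12,0,0,0],[-0.03,0,0.12,0,0,0],[-0.06,0,0.12,0,0,0],[-0.09,0,0.12,0,0,0],[-0.11,0,0.12,0,0,0],[-0.11,0,0.12,0,0,0]]

```text
time: 36.72
position: [0.6386, -0.0699, 0.2554]
tool_rot: [-0.002, 1.0, 0.0, -0.001]
ft_force: [-3.7, -1.8, 4.5]
grip_width: 0.0555
grip_force: 35.0
```

Emit:
move_arm:
  commands:
    - [[0,0,0,0,0,0],[0,0,0,0,0,0],[0,0,0,0,0,0]]
  claw: -1

```text
time: 37.1
position: [0.6397, -0.0696, 0.2554]
tool_rot: [-0.002, 1.0, 0.0, 0.001]
ft_force: [0.6, -0.0, -0.0]
grip_width: 0.0776
grip_force: 0.0
```

Emit:
move_arm:
  commands:
    - [[0,0,-0.7,0,0,0],[0,0,-2,0,0,0],[1.4,0,-2,0,0,0],[2.8,0,-2,0,0,0],[4.2,-0.05,-2,0,0,0],[5.5,-0.05,-2,0,0,0],[5.62,-0.05,-2,0,0,0],[5.62,-0.05,-2,0,0,0],[5.62,-0.05,-2,0,0,0]]

```text
time: 38.22
position: [0.4162, -0.0733, 0.3359]
tool_rot: [-0.002, 1.0, -0.001, 0.001]
ft_force: [0.3, 0.1, -0.4]
grip_width: 0.0873
grip_force: 0.0
```

Run:
```python
from h import *
for n in("side","top"):
    c=camera(n); show(c,lo=.064,hi=.11); print()
```

```text
x 0.6574 y 0.1479 r 0.0306 z 0.0850 V 180 px [358 203] hue r/ter/yel/grn/blu/r2 [80, 275, 0, 0, 0, 0]
x 0.6460 y 0.0385 r 0.0352 z 0.0680 V 165 px [372 223] hue r/ter/yel/grn/blu/r2 [4, 272, 0, 0, 0, 0]
x 0.6371 y -0.0696 r 0.0319 z 0.0863 V 211 px [388 239] hue r/ter/yel/grn/blu/r2 [0, 163, 240, 0, 0, 0]
x 0.6306 y -0.1804 r 0.0303 z 0.0887 V 175 px [408 262] hue r/ter/yel/grn/blu/r2 [0, 147, 62, 63, 0, 0]
x 0.4163 y -0.0721 r 0.0304 z 0.0664 V 234 px [308 259] hue r/ter/yel/grn/blu/r2 [0, 29, 0, 0, 43, 0]
x 0.3136 y -0.1432 r 0.0357 z 0.0682 V 104 px [277 284] hue r/ter/yel/grn/blu/r2 [0, 145, 117, 0, 0, 0]
x 0.6286 y -0.3110 r 0.0357 z 0.0686 V 110 px [439 298] hue r/ter/yel/grn/blu/r2 [0, 114, 133, 0, 0, 0]
x 0.6162 y -0.4307 r 0.0193 z 0.0891 V 201 px [473 326] hue r/ter/yel/grn/blu/r2 [0, 24, 0, 0, 0, 0]

x 0.6551 y 0.1481 r 0.0288 z 0.0900 V 244 px [241 186] hue r/ter/yel/grn/blu/r2 [132, 198, 0, 0, 0, 4]
x 0.6314 y -0.4285 r 0.0294 z 0.0909 V 223 px [493 184] hue r/ter/yel/grn/blu/r2 [0, 67, 0, 0, 0, 0]
x 0.6431 y 0.0387 r 0.0337 z 0.0689 V 198 px [288 190] hue r/ter/yel/grn/blu/r2 [0, 269, 0, 0, 32, 0]
x 0.6351 y -0.0704 r 0.0292 z 0.0901 V 255 px [335 190] hue r/ter/yel/grn/blu/r2 [0, 106, 183, 0, 0, 0]
x 0.6286 y -0.1808 r 0.0293 z 0.0909 V 232 px [383 192] hue r/ter/yel/grn/blu/r2 [0, 136, 6, 92, 0, 0]
x 0.6238 y -0.3115 r 0.0339 z 0.0690 V 130 px [440 192] hue r/ter/yel/grn/blu/r2 [0, 132, 108, 1, 18, 0]
x 0.4904 y 0.2137 r 0.0338 z 0.0688 V 112 px [212 257] hue r/ter/yel/grn/blu/r2 [54, 163, 0, 0, 10, 6]
```

Emit:
move_arm:
  commands:
    - [[0.02,0.02,1.0,0,0,0],[0.02,0.02,2.0,0,0,0],[0.02,0.02,2.63,0,0,0],[0.02,0.02,2.63,0,0,0],[0.02,0.02,2.63,0,0,0]]

```text
time: 38.95
position: [0.4143, -0.0721, 0.2307]
tool_rot: [-0.002, 1.0, -0.0, 0.0]
ft_force: [0.0, -0.6, 0.3]
grip_width: 0.087
grip_force: 0.0
```

Emit:
move_arm:
  commands:
    - [[0,0,0,0,0,0],[0,0,0,0,0,0],[0,0,0,0,0,0],[0,0,0,0,0,0],[0,0,0,0,0,0],[0,0,0,0,0,0]]
  claw: 1

```text
time: 39.7
position: [0.4137, -0.0719, 0.2306]
tool_rot: [-0.002, 1.0, -0.0, 0.0]
ft_force: [1.3, 1.7, 5.9]
grip_width: 0.0553
grip_force: 35.0
```

Emit:
move_arm:
  commands:
    - [[0,0,-1.2,0,0,0],[0,0,-2.6,0,0,0],[-1.2,0.9,-2.6,0,0,0],[-2.4,1.8,-2.6,0,0,0],[-3.6,2.5,-2.6,0,0,0],[-4.8,2.77,-2.6,0,0,0],[-5.74,2.77,-2.6,0,0,0],[-5.74,2.77,-2.6,0,0,0],[-5.74,2.77,-2.6,0,0,0],[-5.74,2.77,-2.6,0,0,0]]

```text
time: 40.95
position: [0.6415, 0.0397, 0.3338]
tool_rot: [-0.002, 1.0, 0.0, -0.001]
ft_force: [-1.2, 0.5, -1.9]
grip_width: 0.0556
grip_force: 35.0
```

Emit:
move_arm:
  commands:
    - [[0,0,0,0,0,0],[0,0,0,0,0,0],[0,0,0,0,0,0],[0,0,0,0,0,0]]

```text
time: 41.45
position: [0.6427, 0.0398, 0.3345]
tool_rot: [-0.002, 1.0, -0.0, 0.0]
ft_force: [0.1, -0.4, -1.3]
grip_width: 0.0555
grip_force: 35.0
```

Run:
```python
from h import *
c=camera("side"); show(c,lo=.064,hi=.11)
```

```text
x 0.6553 y 0.1482 r 0.0319 z 0.0886 V 175 px [364 204] hue r/ter/yel/grn/blu/r2 [70, 196, 0, 0, 0, 0]
x 0.4944 y 0.2129 r 0.0362 z 0.0676 V 97 px [299 204] hue r/ter/yel/grn/blu/r2 [54, 78, 0, 0, 0, 0]
x 0.6465 y 0.0382 r 0.0354 z 0.0677 V 161 px [372 223] hue r/ter/yel/grn/blu/r2 [2, 268, 0, 0, 0, 0]
x 0.6383 y -0.0679 r 0.0324 z 0.0866 V 205 px [388 239] hue r/ter/yel/grn/blu/r2 [0, 162, 243, 0, 0, 0]
x 0.6312 y -0.1794 r 0.0303 z 0.0883 V 170 px [408 262] hue r/ter/yel/grn/blu/r2 [0, 142, 64, 69, 0, 0]
x 0.3150 y -0.1430 r 0.0348 z 0.0681 V 99 px [277 284] hue r/ter/yel/grn/blu/r2 [0, 153, 117, 0, 0, 0]
x 0.6280 y -0.3110 r 0.0355 z 0.0683 V 104 px [439 298] hue r/ter/yel/grn/blu/r2 [0, 129, 128, 0, 0, 0]
x 0.6160 y -0.4317 r 0.0184 z 0.0898 V 196 px [474 326] hue r/ter/yel/grn/blu/r2 [0, 25, 0, 0, 0, 0]
```

Emit:
move_arm:
  commands:
    - [[0,-0.02,0.5,0,0,0],[0,-0.02,1.0,0,0,0],[0,-0.02,1.4,0,0,0],[0,-0.02,1.6,0,0,0],[0,-0.02,1.6,0,0,0]]

```text
time: 42.12
position: [0.6427, 0.039, 0.2698]
tool_rot: [-0.002, 1.0, 0.0, -0.001]
ft_force: [-0.3, 0.6, -1.4]
grip_width: 0.0556
grip_force: 35.0
```

Emit:
move_arm:
  commands:
    - [[0,0,0.08,0,0,0],[0,0,0.16,0,0,0],[0,0,0.24,0,0,0],[0,0,0.24,0,0,0],[0,0,0.24,0,0,0]]

```text
time: 42.75
position: [0.643, 0.039, 0.2611]
tool_rot: [-0.002, 1.0, -0.0, 0.0]
ft_force: [0.8, 0.1, 0.0]
grip_width: 0.0555
grip_force: 35.0
```

Push to level, nudge forward, release and retreat to the left for a clear view.

Emit:
move_arm:
  commands:
    - [[0,0,0.06,0,0,0],[0,0,0.12,0,0,0],[0,0,0.12,0,0,0],[-0.03,0,0.12,0,0,0],[-0.06,0,0.12,0,0,0],[-0.09,0,0.12,0,0,0],[-0.11,0,0.12,0,0,0],[-0.11,0,0.12,0,0,0]]

```text
time: 43.75
position: [0.6467, 0.0391, 0.2556]
tool_rot: [-0.002, 1.0, 0.0, -0.001]
ft_force: [-3.4, -0.1, 1.9]
grip_width: 0.0554
grip_force: 35.0
```

Emit:
move_arm:
  commands:
    - [[0,0,0,0,0,0],[0,0,0,0,0,0],[0,0,0,0,0,0]]
  claw: -1

```text
time: 44.12
position: [0.6477, 0.039, 0.2561]
tool_rot: [-0.002, 1.0, -0.0, 0.001]
ft_force: [0.2, -1.2, 0.1]
grip_width: 0.0777
grip_force: 0.0
```

Emit:
move_arm:
  commands:
    - [[0,0,-0.7,0,0,0],[0,0,-2,0,0,0],[1.4,1,-2,0,0,0],[5,7,-2,0,0,0],[5,7,-2,0,0,0],[5,7,-2,0,0,0],[5,7,-2,0,0,0],[5,7,-2,0,0,0],[5,7,-2,0,0,0],[5,7,-2,0,0,0]]

```text
time: 45.38
position: [0.4465, 0.318, 0.3361]
tool_rot: [-0.002, 1.0, 0.0, 0.001]
ft_force: [-0.5, 0.9, 1.3]
grip_width: 0.0867
grip_force: 0.0
```

```bash
cat >> h.py <<'E'
def tops(n,dx):
    c=camera(n); w=cloud(c)
    for x,y in((.655,.148),(.645,.0387),(.6355,-.0704),(.6285,-.1808)):
        P=w[(w[...,2]>.08)&(w[...,2]<.11)&(np.hypot(w[...,0]-x-dx,w[...,1]-y)<.022)]
        print(n,len(P),"ztop %.4f"%P[:,2].mean(),"tilt",np.linalg.lstsq(np.c_[P[:,:2],np.ones(len(P))],P[:,2],rcond=None)[0][:2].round(3))
    return c
E
python3 - <<'E'
from h import *
c=tops("side",.002); cv2.imwrite("pics/s3.png",cv2.resize(c["pixels"][140:320,300:500],None,fx=3,fy=3)); c=tops("top",0); show(c,lo=.064,hi=.11); 
cv2.imwrite("pics/t3.png",cv2.resize(c["pixels"][150:240,200:430],None,fx=3,fy=3))
E
```

```text
side 74 ztop 0.0907 tilt [0.032 0.005]
side 85 ztop 0.0914 tilt [-0.003  0.   ]
side 118 ztop 0.0910 tilt [0.012 0.004]
side 148 ztop 0.0918 tilt [ 0.011 -0.003]
top 277 ztop 0.0910 tilt [-0.015  0.   ]
top 275 ztop 0.0911 tilt [-0.015 -0.004]
top 284 ztop 0.0910 tilt [-0.007  0.015]
top 279 ztop 0.0918 tilt [-0.01  -0.001]
x 0.6312 y -0.4282 r 0.0294 z 0.0913 V 219 px [493 184] hue r/ter/yel/grn/blu/r2 [0, 72, 0, 0, 0, 0]
x 0.6548 y 0.1480 r 0.0289 z 0.0902 V 239 px [241 186] hue r/ter/yel/grn/blu/r2 [142, 202, 0, 0, 0, 5]
x 0.6447 y 0.0395 r 0.0293 z 0.0902 V 229 px [288 189] hue r/ter/yel/grn/blu/r2 [0, 116, 0, 0, 110, 0]
x 0.6346 y -0.0688 r 0.0288 z 0.0902 V 255 px [335 191] hue r/ter/yel/grn/blu/r2 [0, 122, 213, 0, 0, 0]
x 0.6280 y -0.1808 r 0.0292 z 0.0909 V 227 px [383 192] hue r/ter/yel/grn/blu/r2 [0, 143, 5, 92, 0, 0]
x 0.6232 y -0.3112 r 0.0342 z 0.0687 V 124 px [440 192] hue r/ter/yel/grn/blu/r2 [0, 146, 108, 0, 16, 0]
x 0.4901 y 0.2128 r 0.0338 z 0.0689 V 109 px [212 257] hue r/ter/yel/grn/blu/r2 [49, 178, 0, 0, 9, 11]
x 0.3119 y -0.1432 r 0.0334 z 0.0695 V 80 px [377 332] hue r/ter/yel/grn/blu/r2 [0, 219, 29, 1, 17, 0]
```

View pics/s3.png

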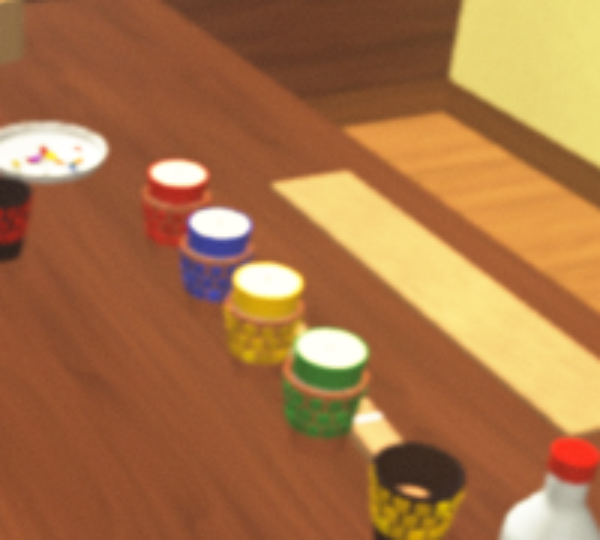

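View pics/t3.png

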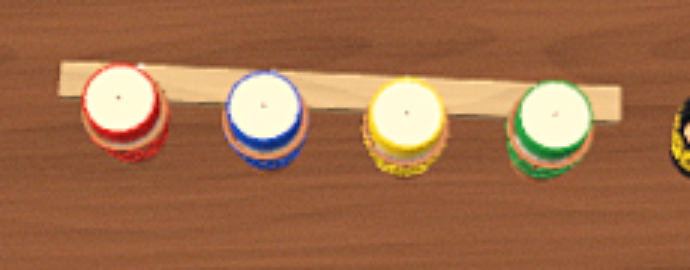

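The four candles sit level and upright in their own pots, in the side crop at (177,190), (218,245), (265,300) and (328,370). All candle tops are 91–92 mm high and the pots are within about 4 mm of their stations, so I am handing in.

```bash
python3 -c "
from rig import *
print(hand_in())"
```

```text
the job is handed in; nothing more can be done
None
```

I handed the job in at about 45 s on the robot's clock, with no verdict returned: the four pots stood within about 4 mm of their tick stations, and all four candles were nested upright in their own pots with tops at 91–92 mm (target 92 mm).

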